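# Build a cell-strainer cascade on a 50 ml tube

## Task

Set up the straining cascade on the open 50 ml tube in the green rack: push the blue (finest) strainer into the tube's mouth, then the white one into the blue, then the yellow (coarsest) into the white, and last the grey funnel into the yellow. Add them one at a time in that order, each straight and fully down on the rim below, and let go of each. Leave the orange screw cap and the small dish on the bench where they are.

Things in the scene. Friction and masses are not known exactly. Their poses are not given: they have to be found in the camera images.
- strainer_blue: Blue round strainer cup (finest mesh), 36 mm tall, 15 g, standing on its nose. Lower 12 mm: tapered nose, 20 mm wide at the foot, 25 mm at the flat 35 mm shoulder. Above: cup, outside 35 mm, mouth 28 mm, 20 mm deep. Origin: centre of the foot; z up; yaw is free. Nose goes 12 mm into the tube mouth, shoulder on its rim. Grip the cup, fingertips 14+ mm above the origin to clear the piece below.
- strainer_white: White round strainer cup (medium mesh), 36 mm tall, 15 g, standing on its nose. Lower 12 mm: tapered nose, 20 mm wide at the foot, 25 mm at the flat 35 mm shoulder. Above: cup, outside 35 mm, mouth 28 mm, 20 mm deep. Origin: centre of the foot; z up; yaw is free. Nose goes 12 mm into the blue cup, shoulder on its rim. Grip the cup, fingertips 14+ mm above the origin to clear the piece below.
- strainer_yellow: Yellow round strainer cup (coarsest mesh), 36 mm tall, 15 g, standing on its nose. Lower 12 mm: tapered nose, 20 mm wide at the foot, 25 mm at the flat 35 mm shoulder. Above: cup, outside 35 mm, mouth 28 mm, 20 mm deep. Origin: centre of the foot; z up; yaw is free. Nose goes 12 mm into the white cup, shoulder on its rim. Grip the cup, fingertips 14+ mm above the origin to clear the piece below.
- funnel: Grey plastic funnel, 52 mm tall, 30 g, standing on its nose, top-heavy. Lower 12 mm: the same tapered nose as the strainers, below a flat shoulder 35 mm across. Then a cone widening to 52 mm; the top 20 mm (32 to 52 mm above the origin) is an upright band 52 mm wide: grip it there. Origin: centre of the foot; z up; yaw is free. Nose goes 12 mm into the yellow cup, shoulder on its rim.
- tube_open: The one tube in the rack without a cap: milky white, 118 mm from bench to rim, 33 mm outside, open mouth 27.5 mm across, held firmly upright in the rack (fixed), in any of its four places. Origin: on the tube's axis at bench level, so the centre of the mouth is 118 mm straight above it.
- rack: Green rack, a single row of four 50 ml tubes along its own x axis at x = -84, -28, 28, 84 mm; 244 mm long (x), 62 mm wide (y), 78 mm high, fixed, on the left or the right of the bench. Three of the tubes wear orange screw caps (35 mm across, tops 120 mm above the bench), one is the open tube. Origin: centre of its underside.
- tip_box: Opened box of pipette tips (grey box, brown-red plate, pale yellow tips), 122 x 82 mm, 68 mm high, fixed, on the side of the bench away from the rack; its clear lid (126 x 86 mm, 28 mm high) lies 135 mm from it towards its own +x. Origin: centre of its underside. Not part of the job.
- loose_cap: Orange screw cap of the open tube, 35 mm diameter, 14.5 mm high, lying on the bench among the strainers. Origin: centre of its underside. Loose; to be left alone.
- dish: Small clear round dish with lid, 60 mm diameter, 14.5 mm high, a white label patch on the lid, lying on the bench among the strainers. Origin: centre of its underside. Loose; to be left alone.
Not all that is in view belongs to the job. Leave any red look-alike of the funnel alone.

How it is judged:
On the way, in this order (a step that is already met when the one before it is completed fails the run):
1. the blue strainer is seated fully on the open tube (horizontal distance between strainer_blue and tube_open below 0.005 m and z of strainer_blue in the frame of tube_open between 0.103 and 0.109 m and angle between strainer_blue's own z axis and vertical below 0.08 rad and contact force between the fingers and strainer_blue below 0.3 N), for 0.2 s.
2. the white strainer is seated fully on the blue strainer (horizontal distance between strainer_white and strainer_blue below 0.005 m and z of strainer_white in the frame of strainer_blue between 0.021 and 0.027 m and angle between strainer_white's own z axis and vertical below 0.08 rad and contact force between the fingers and strainer_white below 0.3 N), for 0.2 s.
3. the yellow strainer is seated fully on the white strainer (horizontal distance between strainer_yellow and strainer_white below 0.005 m and z of strainer_yellow in the frame of strainer_white between 0.021 and 0.027 m and angle between strainer_yellow's own z axis and vertical below 0.08 rad and contact force between the fingers and strainer_yellow below 0.3 N), for 0.2 s.
4. the funnel is seated fully on the yellow strainer (horizontal distance between funnel and strainer_yellow below 0.005 m and z of funnel in the frame of strainer_yellow between 0.021 and 0.027 m and angle between funnel's own z axis and vertical below 0.08 rad and contact force between the fingers and funnel below 0.3 N), for 0.2 s.
At the end, for the whole second after the job is handed in: Blue on the tube, white on blue, yellow on white, funnel on yellow, at rest: each within 5 mm sideways and 3 mm in height of its seat (origin 106 mm above the tube's for blue, 24 mm above that of the piece below for the rest), tilt under 0.08 rad; cap and dish moved less than 20 mm (horizontal distance between strainer_blue and tube_open below 0.005 m and z of strainer_blue in the frame of tube_open between 0.103 and 0.109 m and angle between each of strainer_blue, strainer_white, strainer_yellow, funnel's own z axis and vertical below 0.08 rad and horizontal distance between strainer_white and strainer_blue below 0.005 m and z of strainer_white in the frame of strainer_blue between 0.021 and 0.027 m and horizontal distance between strainer_yellow and strainer_white below 0.005 m and z of strainer_yellow in the frame of strainer_white between 0.021 and 0.027 m and horizontal distance between funnel and strainer_yellow below 0.005 m and z of funnel in the frame of strainer_yellow between 0.021 and 0.027 m and linear speed of each of strainer_blue, strainer_white, strainer_yellow, funnel below 0.01 m/s and distance of each of loose_cap, dish from where it was at the start of the episode below 0.02 m); the robot touches nothing.
It fails at once if the orange screw cap is shoved more than 20 mm from its place (distance of loose_cap from where it was at the start of the episode above 0.02 m).
It fails at once if the small dish is shoved more than 20 mm from its place (distance of dish from where it was at the start of the episode above 0.02 m).
It also fails if it takes over 118 s, if anything falls off the work surface, if the arm or the gripper's body presses on something with over 40 N, if the wrist force passes 120 N, or if a joint passes its speed limit or range.

## Robot

A 6-joint arm with a two-finger parallel gripper is mounted at the origin on the work surface. World frame = base frame: x ahead of the robot, y to its left, z up, the work surface at z = 0. Lengths are in m, angles in rad, forces in N, time in s.
With the tool pointing down it reaches from about 0.35 to 0.85 m from the base axis. Payload 8.1 kg.
Tool frame: the origin (TCP) lies midway between the tips of the shut fingers; the grasp point (between the pads) lies manip.hold_point_z behind it (manip.hold_point_z is the distance from the TCP to the grasp point, in m); z points along the fingers, y is the line along which they close (so a half turn about z gives the same grasp; the last joint's range is limited). The gripper opens to 93 mm and grips with 3 to 60 N. Pads are 15 mm wide; open, the fingers measure 128 mm over their backs; the gripper's body (75 mm by 188 mm) begins 65 mm behind the grasp point.
Start: joints at [1.168, 0.13, 1.488, -0, 1.523, -0.085], TCP at [0.187, 0.57, 0.219] pointing down, gripper open.
Joint ranges: [-2.96, 2.96], [-0.89, 2.26], [0.02, 2.5], [-1.34, 4.48], [0, 2.73], [-2.66, 2.66]. Speed limits (rad/s): [2.39, 2.39, 2.79, 3.14, 3.14, 3.14].

## Interface

Orientations are given as a rotation vector (axis times angle).
In Python, from bench import manip, imaging, workorder, nets gives the robot as it stands.
- The arm moves only by the shell command python3 -m creep 'ROWS' [FORCE]. ROWS is JSON, a list of rows, each a list of 3 entries, a list of its own where there are three numbers: the shift along the world's x, y, z in cm, then the turn, a rotation vector about the world's x, y, z in degrees, then the opening, from 0 (shut) to 1 (fully open). In form: [[[tx, ty, tz], [rx, ry, rz], fingers], ...]. A call has 1 to 8 rows; each row shifts and turns the commanded pose from where the row before left it; what a row does not reach is not made up. A row lasts 1/8 s, in which the tool goes at most 62.5 mm and 10.7 degrees, less where a joint would pass 70% of its speed; a pose out of reach is approached as far as the arm can. A call is refused whole if a number of a shift passes 6.25 or a number of a turn 10.7, either way. A call with a gripper value outside its range is refused whole. The fingers move at their own pace and stop on an object; FORCE is the grip in N (left out, the last holds). Time passes only in rows, so rows that do not move let the fingers close. It gives the time, the measured TCP pose, the force, the opening and the grip force at its end, in the units of the state.
- manip.get_obs(): the state, without advancing time (a new reading comes with each control period).
- imaging.capture(name): name is "scene" or "top"; returns (picture, depth): 384x512x3 uint8, red, green, blue; 384x512 float32, m along the optical axis (not along the pixel's ray), 0 where there is no reading.
- imaging.calibration(name): a dict with "fx", "fy", "cx", "cy" (pixels), "pose" (4x4, takes a point from camera to world coordinates). Camera axes: x right, y down, z forward; pixel columns grow to the right and rows downward; lengths in m; the calibration is good to about 2 mm. A picture is of the moment at which its call begins. calibration takes no time and is no camera call.
- workorder.finish_job(): hands the job in; it is judged then, once.
Trained networks look in the newest picture that a camera, given by its name, has taken for a name from the list of things; names that differ only in an ending like _2 or _b are one class to them, and where a whole thing is asked for, a point or a joint stands for the part that bears it (a point fixed in the world has none). Each returns a list of dicts, best first, with "score" (0 to 1); they miss things now and then, are a little off and sometimes report something else, mostly with a low value. They report only what shows in the picture. A call takes as long as a camera call. They do not tell look-alikes from the thing itself.
- nets.search_frame(camera, name): "at" ([x, y, z] in m, in world coordinates, good to about 4 mm: the middle of the surface that is visible of it).
The state is a dict: "time_s": time; "q": joint angles; "dq": joint speeds; "tau": joint torques, N m; "ee_pos": TCP position; "orientation": TCP orientation; "ft_force": force on the tool from outside, world axes, zero at the start; "ft_torque": the same for the moment, N m; "opening": opening from 0.0 (shut) to 1.0 (fully open); "grip_force": force on a finger pad.
Only numpy, scipy, OpenCV 4.12 (cv2) and the standard library are available. Lean on these libraries where they do the work, as an engineer would, in place of code of your own. Each camera call takes 0.05 s, during which the arm holds its last target. There are 200 camera calls.

## Working session

There is one attempt and no reset: what is moved stays moved. The work goes in short steps, Python scripts to look and compute and a shell command to move; the robot and the scene stay as the last step left them, time stands still between calls to the robot, and variables do not carry over. Pictures are saved under pics/ and viewed, at most 14 in all, crops included, and the job is handed in when it is done.

```bash
mkdir -p pics
python3 - <<'E'
from bench import manip, imaging, nets
import cv2, numpy as np
o=manip.get_obs(); print(o['time_s'],o['ee_pos'],o['orientation'],o['opening'],manip.hold_point_z)
for c in ('scene','top'):
    p,d=imaging.capture(c); cv2.imwrite(f'pics/{c}0.png',p[:,:,::-1]); np.save(f'pics/{c}0.npy',d)
    k=imaging.calibration(c); print(c,k['fx'],k['cx'],k['cy'],np.round(k['pose'],3).tolist())
    for n in ('strainer_blue','strainer_white','strainer_yellow','funnel','tube_open','loose_cap','dish','rack'):
        print(n,[(round(r['score'],2),np.round(r['at'],3).tolist()) for r in nets.search_frame(c,n)])
E
```

```text
0.0 [0.18724643 0.56945299 0.21762087] [-4.97026361e-01 -3.10161763e+00  2.75695853e-03] 1.0012672555708475 0.0188
scene 389.35388744028603 254.75868783698448 189.10105007042674 [[-0.127, 0.727, -0.675, 1.142], [0.992, 0.091, -0.088, 0.072], [-0.003, -0.68, -0.733, 0.656], [0.0, 0.0, 0.0, 1.0]]
strainer_blue [(0.8, [0.477, -0.111, 0.027])]
strainer_white [(0.69, [0.492, 0.126, 0.024])]
strainer_yellow [(0.82, [0.611, 0.109, 0.025]), (0.48, [0.43, -0.33, 0.108])]
funnel [(0.91, [0.62, 0.009, 0.033]), (0.64, [0.53, 0.042, 0.039])]
tube_open [(0.78, [0.428, -0.327, 0.104]), (0.25, [0.619, 0.008, 0.036])]
loose_cap [(0.64, [0.465, -0.011, 0.014])]
dish [(0.91, [0.622, -0.106, 0.013])]
rack [(0.58, [0.558, -0.312, 0.039]), (0.37, [0.496, 0.129, 0.03])]
top 435.8258933869479 264.1418985377921 187.23709754751894 [[-0.022, -0.99, 0.139, 0.453], [-1.0, 0.022, 0.003, -0.01], [-0.006, -0.138, -0.99, 0.939], [0.0, 0.0, 0.0, 1.0]]
strainer_blue [(0.6, [0.465, -0.111, 0.019])]
strainer_white [(0.66, [0.486, 0.133, 0.014])]
strainer_yellow [(0.73, [0.607, 0.11, 0.018])]
funnel [(0.92, [0.535, 0.044, 0.026]), (0.88, [0.736, -0.088, 0.031]), (0.72, [0.644, 0.21, 0.03])]
tube_open [(0.81, [0.424, -0.336, 0.107])]
loose_cap [(0.57, [0.458, -0.009, 0.014])]
dish [(0.9, [0.617, -0.106, 0.013]), (0.45, [0.456, -0.008, 0.014])]
rack [(0.93, [0.5, -0.31, 0.079])]
```

View pics/top0.png

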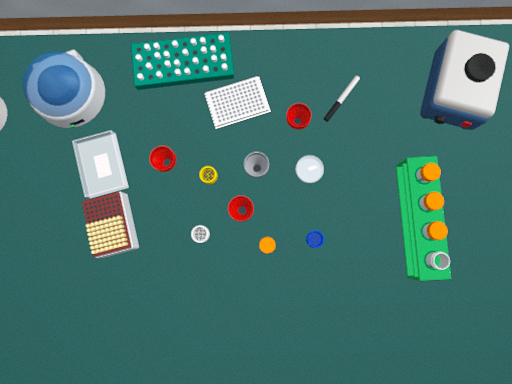

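View pics/scene0.png

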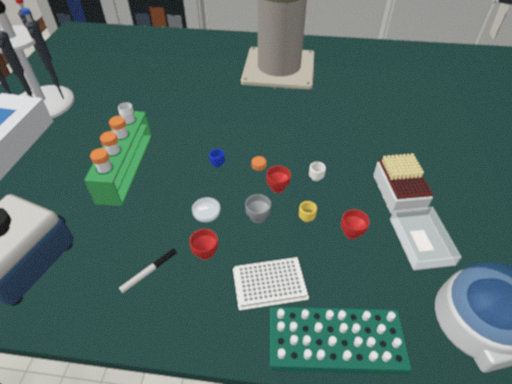

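Top view: blue (315,239), white (200,234), yellow (208,175), grey funnel (257,164), cap (267,245), dish (310,168), open tube (438,261). The red look-alikes are at (240,208), (299,116) and (162,158). Next I fit rim circles from depth in both views.

```bash
cat > meas.py <<'E'
import numpy as np
from bench import imaging
from scipy.optimize import least_squares
def cloud(cam,d):
    k=imaging.calibration(cam); v,u=np.indices(d.shape); 
    P=np.stack([(u-k['cx'])/k['fx']*d,(v-k['cy'])/k['fy']*d,d,np.ones_like(d)],-1)@k['pose'].T
    return P[...,:3][d>0]
def rim(P,xy,r,zmin,R,band=.004):
    "circle of known radius R about the points of the topmost band near xy"
    Q=P[(np.hypot(P[:,0]-xy[0],P[:,1]-xy[1])<r)&(P[:,2]>zmin)]
    zt=np.percentile(Q[:,2],95); T=Q[Q[:,2]>zt-band]
    s=least_squares(lambda c:np.hypot(T[:,0]-c[0],T[:,1]-c[1])-c[2],[*T[:,:2].mean(0),R],loss='soft_l1',f_scale=.001)
    lo,hi=T[:,:2].min(0),T[:,:2].max(0)
    return s.x,zt,len(T),(lo+hi)/2,hi-lo
E
python3 - <<'E'
from meas import *
np.set_printoptions(precision=4,suppress=True)
O=dict(blue=(.465,-.111,.024,.015,.0157),white=(.488,.129,.024,.015,.0157),yellow=(.607,.11,.024,.015,.0157),funnel=(.618,.009,.034,.02,.025),tube=(.426,-.333,.026,.09,.015),cap=(.46,-.009,.025,.005,.017),dish=(.62,-.106,.04,.005,.03),red=(.533,.043,.034,.02,.025),rcap=(.48,-.32,.026,.09,.0175))
for c in('top','scene'):
    P=cloud(c,np.load(f'pics/{c}0.npy'))
    for n,(x,y,r,z,R) in O.items(): 
        f=rim(P,(x,y),r,z,R); print(c,n,*f)
E
```

```text
top blue [ 0.4695 -0.11    0.0158] 0.037282243331424714 75 [ 0.4694 -0.111 ] [0.0329 0.0333]
top white [0.4851 0.1284 0.0158] 0.03762550755839422 78 [0.4849 0.128 ] [0.033  0.0332]
top yellow [0.6093 0.1111 0.016 ] 0.03747345211394346 77 [0.6088 0.111 ] [0.0325 0.0339]
top funnel [0.626  0.0083 0.0251] 0.05217574949958138 77 [0.626 0.009] [0.0509 0.0499]
top tube [ 0.4227 -0.3324  0.0147] 0.11877129731245739 59 [ 0.4223 -0.3319] [0.0295 0.0315]
top cap [ 0.46   -0.0105  0.012 ] 0.016688988958021428 167 [ 0.4595 -0.011 ] [0.0333 0.0318]
top dish [ 0.6203 -0.1059  0.0211] 0.016968976081249677 478 [ 0.6198 -0.1053] [0.0575 0.0587]
top red [0.5352 0.042  0.025 ] 0.052620416797955 73 [0.5353 0.0425] [0.0496 0.0513]
top rcap [ 0.4787 -0.3293  0.012 ] 0.12148439543780061 246 [ 0.4786 -0.3291] [0.0319 0.0322]
scene blue [ 0.4694 -0.1086  0.0157] 0.03601501737701227 64 [ 0.4688 -0.1084] [0.0353 0.0343]
scene white [0.4853 0.1301 0.016 ] 0.03581188178640739 64 [0.4847 0.13  ] [0.0344 0.0323]
scene yellow [0.6095 0.1127 0.0159] 0.035871037938421474 81 [0.6097 0.1119] [0.0343 0.0331]
scene funnel [0.6256 0.0096 0.0251] 0.05126866828884932 111 [0.6255 0.0097] [0.0522 0.0518]
scene tube [ 0.422  -0.3307  0.0148] 0.11719745277208038 55 [ 0.4217 -0.3314] [0.0325 0.0332]
scene cap [ 0.4597 -0.0088  0.0125] 0.015183564826081741 113 [ 0.4597 -0.009 ] [0.0336 0.0338]
scene dish [ 0.6196 -0.1039  0.0217] 0.015306694300169565 477 [ 0.6194 -0.1043] [0.0612 0.0603]
scene red [0.5346 0.0437 0.0249] 0.05136507686549043 94 [0.5346 0.0437] [0.0531 0.0498]
scene rcap [ 0.4795 -0.3281  0.0126] 0.12023995127442938 125 [ 0.4799 -0.3285] [0.0327 0.0327]
```

```bash
python3 -m creep '[[[2,-5,0],[0,0,4.55],0.6],[[2,-5,0],[0,0,4.55],0.6],[[2,-5,0],[0,0,4.55],0.6],[[2,-5,0],[0,0,4.55],0.6],[[2,-5,0],[0,0,0],0.6],[[2,-5,0],[0,0,0],0.6],[[2,-5,0],[0,0,0],0.6],[[2,-5,0],[0,0,0],0.6]]' 20
```

```text
time_s: 1.9
ee_pos: [0.3479, 0.1684, 0.219]
orientation: [-0.0, 3.14, 0.001]
ft_force: [1.2, -0.2, 0.4]
opening: 0.606
grip_force: 0.0
```

```bash
python3 -m creep '[[[2.4,-5.5,0],[0,0,0],0.6],[[2.4,-5.5,0],[0,0,0],0.6],[[2.4,-5.5,0],[0,0,0],0.6],[[2.4,-5.5,0],[0,0,0],0.6],[[2.4,-5.5,0],[0,0,0],0.6],[[0,0,-5],[0,0,0],0.6],[[0,0,-5],[0,0,0],0.6],[[0,0,0],[0,0,0],0.6]]' 20; python3 -c "
from bench import manip;o=manip.get_obs();print(o['ee_pos'],o['orientation'],o['q'])"
```

```text
time_s: 2.9
ee_pos: [0.464, -0.1041, 0.1146]
orientation: [-0.001, -3.133, -0.004]
ft_force: [-0.5, -0.6, 0.8]
opening: 0.597
grip_force: 0.0
[ 0.46402379 -0.1040612   0.11462865] [-1.01871310e-03 -3.13346612e+00 -4.43879581e-03] [-3.28533158e-01 -1.26518495e-01  1.93884352e+00  6.51654584e-05
  1.33787051e+00 -1.89869458e+00]
```

```bash
python3 -m creep '[[[0.4,-0.5,-4],[0,0,0],0.6],[[0,0,-2],[0,0,0],0.6],[[0,0,0],[0,0,0],0.6],[[0,0,0],[0,0,0],0.6]]' 20; python3 -c "
from bench import manip;o=manip.get_obs();print(o['ee_pos'],o['orientation'])"
```

```text
time_s: 3.4
ee_pos: [0.4731, -0.1104, 0.0612]
orientation: [-0.0, 3.139, -0.002]
ft_force: [-0.8, -0.1, -0.2]
opening: 0.595
grip_force: 0.0
[ 0.47311664 -0.11041536  0.06118746] [-3.51063479e-04  3.13850370e+00 -1.69188552e-03]
```

```bash
for i in 1 2 3; do python3 -m creep '[[[0,0,0],[0,0,0],0.6]]' | grep ee_; done
```

```text
ee_pos: [0.4729, -0.1104, 0.0608]
ee_pos: [0.4722, -0.1102, 0.0598]
ee_pos: [0.4717, -0.1101, 0.0591]
```

```bash
python3 -m creep '[[[-0.16,0.07,-2],[0,0,0],0.6],[[0,0,-1.5],[0,0,0],0.6],[[0,0,-0.85],[0,0,0],0.6],[[0,0,0],[0,0,0],0.6],[[0,0,0],[0,0,0],0.6],[[0,0,0],[0,0,0],0.6],[[0,0,0],[0,0,0],0.6],[[0,0,0],[0,0,0],0.6]]'; python3 -m creep '[[[0,0,0],[0,0,0],0.3],[[0,0,0],[0,0,0],0.3],[[0,0,0],[0,0,0],0.3],[[0,0,0],[0,0,0],0.3]]' 10
```

```text
time_s: 4.78
ee_pos: [0.47, -0.1094, 0.0154]
orientation: [0.0, 3.141, -0.0]
ft_force: [-0.4, 0.6, -0.6]
opening: 0.601
grip_force: 0.0
time_s: 5.28
ee_pos: [0.4699, -0.1093, 0.0151]
orientation: [-0.0, -3.142, -0.0]
ft_force: [-0.1, 0.0, 0.3]
opening: 0.375
grip_force: 10.0
```

```bash
python3 -m creep '[[[0,0,2],[0,0,0],0.3],[[0,0,4.5],[0,0,0],0.3],[[0,0,4.5],[0,0,0],0.3],[[0,0,4.5],[0,0,0],0.3],[[-0.9,-4,0],[0,0,0],0.3],[[-0.9,-4,0],[0,0,0],0.3],[[-0.9,-4,0],[0,0,0],0.3],[[-0.9,-4,0],[0,0,0],0.3]]'; python3 -m creep '[[[-0.9,-4,0],[0,0,0],0.3],[[-0.21,-2.23,0],[0,0,0],0.3],[[0,0,0],[0,0,0],0.3],[[0,0,0],[0,0,0],0.3],[[0,0,0],[0,0,0],0.3],[[0,0,0],[0,0,0],0.3],[[0,0,0],[0,0,0],0.3],[[0,0,0],[0,0,0],0.3]]'
python3 - <<'E'
from bench import imaging
from meas import *
import cv2
np.set_printoptions(precision=4,suppress=True)
for c in('top','scene'):
    p,d=imaging.capture(c); cv2.imwrite(f'pics/{c}1.png',p[120:,:,::-1] if c=='top' else p[:250,:320,::-1]); P=cloud(c,d)
    try: print(c,*rim(P,(.4223,-.3316),.05,.09,.0147))
    except Exception as e: print(e)
E
```

```text
time_s: 6.28
ee_pos: [0.4334, -0.2705, 0.1702]
orientation: [0.0, 3.141, -0.0]
ft_force: [0.2, 0.5, 1.1]
opening: 0.375
grip_force: 10.0
time_s: 7.28
ee_pos: [0.4229, -0.3314, 0.1702]
orientation: [-0.0, 3.142, -0.0]
ft_force: [0.2, -0.1, -0.4]
opening: 0.376
grip_force: 10.0
top [ 0.4238 -0.332   0.0408] 0.41302690302684686 195 [ 0.4321 -0.2964] [0.0387 0.0122]
scene [ 0.4285 -0.3292  0.0287] 0.3613514774192681 251 [ 0.4402 -0.3251] [0.0532 0.058 ]
```

View pics/scene1.png

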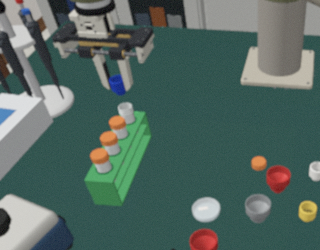

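The scene view shows the blue cup held upright at (118,86), above the open tube at (126,107). I'll lower it slowly and watch the force.

```bash
python3 -m creep '[[[0,0,-1.5],[0,0,0],0.3],[[0,0,-0.8],[0,0,0],0.3],[[0,0,-0.6],[0,0,0],0.3],[[0,0,-0.5],[0,0,0],0.3],[[0,0,-0.4],[0,0,0],0.3],[[0,0,-0.3],[0,0,0],0.3],[[0,0,0],[0,0,0],0.3],[[0,0,0],[0,0,0],0.3]]'; python3 -m creep '[[[0,0,-0.3],[0,0,0],0.3],[[0,0,-0.2],[0,0,0],0.3],[[0,0,-0.2],[0,0,0],0.3],[[0,0,0],[0,0,0],0.3],[[0,0,0],[0,0,0],0.3],[[0,0,0],[0,0,0],0.3]]'
```

```text
time_s: 8.38
ee_pos: [0.4229, -0.3317, 0.1294]
orientation: [0.0, 3.141, -0.0]
ft_force: [0.1, 0.4, -0.1]
opening: 0.372
grip_force: 10.0
time_s: 9.12
ee_pos: [0.4228, -0.3317, 0.1222]
orientation: [0.0, 3.141, -0.0]
ft_force: [-0.2, 0.5, 0.6]
opening: 0.376
grip_force: 10.0
```

```bash
python3 -m creep '[[[0,0,-0.1],[0,0,0],0.3],[[0,0,-0.1],[0,0,0],0.3],[[0,0,0],[0,0,0],0.3],[[0,0,0],[0,0,0],0.3],[[0,0,0],[0,0,0],0.3]]';python3 -m creep '[[[0,0,-0.1],[0,0,0],0.3],[[0,0,0],[0,0,0],0.3],[[0,0,0],[0,0,0],0.3],[[0,0,0],[0,0,0],0.3]]'
```

```text
time_s: 9.75
ee_pos: [0.4229, -0.3317, 0.121]
orientation: [0.0, 3.141, -0.001]
ft_force: [-1.8, 3.3, 7.1]
opening: 0.378
grip_force: 10.0
time_s: 10.25
ee_pos: [0.423, -0.3318, 0.1207]
orientation: [-0.0, 3.141, -0.001]
ft_force: [-3.3, 4.1, 10.5]
opening: 0.377
grip_force: 10.0
```

```bash
python3 -m creep '[[[0,0,0],[0,0,0],0.6],[[0,0,0],[0,0,0],0.6],[[0,0,0],[0,0,0],0.6],[[0,0,0],[0,0,0],0.6],[[0,0,3],[0,0,0],0.6],[[0,0,4],[0,0,0],0.6],[[1,5,4],[0,0,0],0.6],[[1,5,0],[0,0,0],0.6]]'; python3 -m creep '[[[1,5,0],[0,0,0],0.6],[[1,5,0],[0,0,0],0.6],[[1,5,0],[0,0,0],0.6],[[1,5,0],[0,0,0],0.6]]'
python3 - <<'E'
from bench import imaging
from meas import *
import cv2
np.set_printoptions(precision=4,suppress=True)
for c in('top','scene'):
    p,d=imaging.capture(c); 
    if c=='scene': cv2.imwrite(f'pics/{c}2.png',cv2.resize(p[60:220,60:220,::-1],(480,480)))
    P=cloud(c,d)
    print(c,*rim(P,(.4223,-.3316),.026,.09,.0157))
E
```

```text
time_s: 11.25
ee_pos: [0.4442, -0.2339, 0.2319]
orientation: [0.003, 3.136, -0.006]
ft_force: [0.8, 0.0, -0.7]
opening: 0.599
grip_force: 0.0
time_s: 11.75
ee_pos: [0.4825, -0.0318, 0.2278]
orientation: [0.0, 3.141, -0.0]
ft_force: [0.5, 0.3, 1.0]
opening: 0.598
grip_force: 0.0
top [ 0.4225 -0.3318  0.0158] 0.14258859056470632 117 [ 0.4221 -0.3318] [0.0339 0.0348]
scene [ 0.4225 -0.33    0.0159] 0.14122828757264003 72 [ 0.4217 -0.3307] [0.0375 0.0359]
```

View pics/scene2.png

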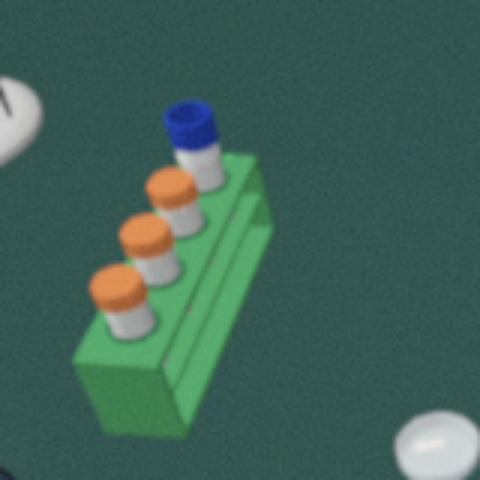

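Blue is seated and upright: rim at 0.142 m, centre within 1 mm of the tube. White is next.

```bash
python3 -m creep '[[[0.1,5,0],[0,0,0],0.6],[[0.1,5,0],[0,0,0],0.6],[[0.07,5,0],[0,0,0],0.6],[[0,1.07,-3],[0,0,0],0.6],[[0,0,-5],[0,0,0],0.6],[[0,0,-5],[0,0,0],0.6],[[0,0,-3],[0,0,0],0.6],[[0,0,0],[0,0,0],0.6]]'; python3 -m creep '[[[0,0,0],[0,0,0],0.6],[[0,0,0],[0,0,0],0.6],[[0,0,0],[0,0,0],0.6],[[0,0,0],[0,0,0],0.6],[[0,0,-2.5],[0,0,0],0.6],[[0,0,-2],[0,0,0],0.6],[[0,0,-0.9],[0,0,0],0.6],[[0,0,0],[0,0,0],0.6]]';  python3 -m creep '[[[0,0,0],[0,0,0],0.6],[[0,0,0],[0,0,0],0.6],[[0,0,0],[0,0,0],0.6],[[0,0,0],[0,0,0],0.6]]'
```

```text
time_s: 12.85
ee_pos: [0.4827, 0.1261, 0.0649]
orientation: [-0.001, -3.136, 0.002]
ft_force: [-0.8, 0.4, 0.2]
opening: 0.6
grip_force: 0.0
time_s: 13.85
ee_pos: [0.4847, 0.1272, 0.0133]
orientation: [-0.0, -3.14, 0.0]
ft_force: [0.9, -0.5, 0.2]
opening: 0.599
grip_force: 0.0
time_s: 14.35
ee_pos: [0.4853, 0.1273, 0.014]
orientation: [0.0, 3.141, 0.0]
ft_force: [0.0, 0.0, -0.1]
opening: 0.598
grip_force: 0.0
```

```bash
python3 -m creep '[[[0,0.17,0.15],[0,0,0],0.6],[[0,0,0],[0,0,0],0.6],[[0,0,0],[0,0,0],0.6],[[0,0,0],[0,0,0],0.3],[[0,0,0],[0,0,0],0.3],[[0,0,0],[0,0,0],0.3],[[0,0,0],[0,0,0],0.3],[[0,0,0],[0,0,0],0.3]]' 10
```

```text
time_s: 15.35
ee_pos: [0.4851, 0.129, 0.0152]
orientation: [-0.0, -3.142, -0.0]
ft_force: [0.6, 0.1, -1.3]
opening: 0.373
grip_force: 10.0
```

```bash
python3 -m creep '[[[0,0,2],[0,0,0],0.3],[[0,0,5],[0,0,0],0.3],[[0,0,5],[0,0,0],0.3],[[0,0,5],[0,0,0],0.3],[[0,0,1.5],[0,0,0],0.3],[[-0.6,-4.6,0],[0,0,0],0.3],[[-0.6,-4.6,0],[0,0,0],0.3],[[-0.6,-4.6,0],[0,0,0],0.3]]'; python3 -m creep '[[[-0.6,-4.6,0],[0,0,0],0.3],[[-0.6,-4.6,0],[0,0,0],0.3],[[-0.6,-4.6,0],[0,0,0],0.3],[[-0.6,-4.6,0],[0,0,0],0.3],[[-0.6,-4.6,0],[0,0,0],0.3],[[-0.6,-4.6,0],[0,0,0],0.3],[[-0.86,-4.6,0],[0,0,0],0.3],[[0,0,0],[0,0,0],0.3]]'; python3 -m creep '[[[0,0,0],[0,0,0],0.3],[[0,0,0],[0,0,0],0.3],[[0,0,0],[0,0,0],0.3],[[0,0,0],[0,0,0],0.3],[[0,0,0],[0,0,0],0.3],[[0,0,0],[0,0,0],0.3],[[0,0,0],[0,0,0],0.3]]'
```

```text
time_s: 16.35
ee_pos: [0.4663, -0.0101, 0.1991]
orientation: [0.001, -3.14, -0.0]
ft_force: [0.2, -0.7, -0.5]
opening: 0.373
grip_force: 10.0
time_s: 17.35
ee_pos: [0.421, -0.3332, 0.1987]
orientation: [-0.006, -3.14, -0.001]
ft_force: [-0.4, 0.9, -0.1]
opening: 0.374
grip_force: 10.0
time_s: 18.23
ee_pos: [0.4225, -0.331, 0.2002]
orientation: [0.0, 3.142, -0.0]
ft_force: [-0.0, 0.5, 0.5]
opening: 0.373
grip_force: 10.0
```

```bash
python3 -m creep '[[[0,0,-1.5],[0,0,0],0.3],[[0,0,-1],[0,0,0],0.3],[[0,0,-0.8],[0,0,0],0.3],[[0,0,-0.5],[0,0,0],0.3],[[0,0,-0.4],[0,0,0],0.3],[[0,0,-0.4],[0,0,0],0.3],[[0,0,-0.3],[0,0,0],0.3],[[0,0,0],[0,0,0],0.3]]'; python3 -m creep '[[[0,0,-0.2],[0,0,0],0.3],[[0,0,-0.2],[0,0,0],0.3],[[0,0,0],[0,0,0],0.3],[[0,0,0],[0,0,0],0.3],[[0,0,0],[0,0,0],0.3],[[0,0,0],[0,0,0],0.3]]';python3 -m creep '[[[0,0,-0.2],[0,0,0],0.3],[[0,0,-0.15],[0,0,0],0.3],[[0,0,0],[0,0,0],0.3],[[0,0,0],[0,0,0],0.3],[[0,0,0],[0,0,0],0.3]]'
```

```text
time_s: 19.23
ee_pos: [0.4224, -0.3309, 0.151]
orientation: [-0.0, -3.141, -0.0]
ft_force: [0.0, 0.1, -0.1]
opening: 0.37
grip_force: 10.0
time_s: 19.98
ee_pos: [0.4225, -0.331, 0.1473]
orientation: [0.0, 3.142, -0.0]
ft_force: [0.6, 0.2, 0.6]
opening: 0.374
grip_force: 10.0
time_s: 20.6
ee_pos: [0.4228, -0.3312, 0.1451]
orientation: [0.0, 3.141, -0.001]
ft_force: [-2.5, 3.3, 10.7]
opening: 0.374
grip_force: 10.0
```

```bash
python3 -m creep '[[[0,0,0],[0,0,0],0.6],[[0,0,0],[0,0,0],0.6],[[0,0,0],[0,0,0],0.6],[[0,0,0],[0,0,0],0.6],[[0,0,3],[0,0,0],0.6],[[0,0,4],[0,0,0],0.6],[[2,4.5,2],[0,0,0],0.6],[[2,4.5,0],[0,0,0],0.6]]'; python3 -m creep '[[[2,4.5,0],[0,0,0],0.6],[[2,4.5,0],[0,0,0],0.6],[[2,4.5,0],[0,0,0],0.6],[[2,4.5,0],[0,0,0],0.6],[[2,4.5,0],[0,0,0],0.6],[[2,4.5,0],[0,0,0],0.6],[[2,4.5,0],[0,0,0],0.6]]'
python3 - <<'E'
from bench import imaging
from meas import *
import cv2
np.set_printoptions(precision=4,suppress=True)
for c in('top','scene'):
    p,d=imaging.capture(c); 
    if c=='scene': cv2.imwrite(f'pics/{c}3.png',p[:,:,::-1])
    P=cloud(c,d)
    print(c,*rim(P,(.4223,-.3316),.026,.11,.0157))
    print(c,*rim(P,(.6093,.1117),.024,.015,.0157))
E
```

```text
time_s: 21.6
ee_pos: [0.4638, -0.2411, 0.2363]
orientation: [0.003, 3.138, -0.004]
ft_force: [1.5, 0.6, -0.4]
opening: 0.597
grip_force: 0.0
time_s: 22.48
ee_pos: [0.603, 0.0756, 0.2336]
orientation: [0.0, 3.141, -0.0]
ft_force: [-0.1, -0.8, -0.6]
opening: 0.602
grip_force: 0.0
top [ 0.4229 -0.3312  0.0157] 0.1664136417477258 126 [ 0.4228 -0.3314] [0.033  0.0339]
top [0.6075 0.1144 0.0153] 0.6612013432000672 1079 [0.6045 0.1119] [0.0349 0.0474]
scene [ 0.4225 -0.3294  0.0159] 0.16525930447929385 75 [ 0.422  -0.3298] [0.0359 0.0348]
scene [0.606  0.0885 0.0345] 0.44868135363411876 95 [0.6221 0.116 ] [0.0222 0.0141]
```

View pics/scene3.png

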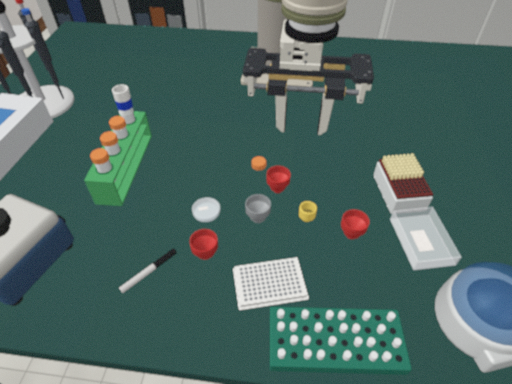

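White is seated on blue at (122,95): rim at 0.166 m, as it should be. Yellow is untouched at (308,211).

```bash
python3 -m creep '[[[0.65,3.7,0],[0,0,0],0.6],[[0,0,-4.5],[0,0,0],0.6],[[0,0,-4.5],[0,0,0],0.6],[[0,0,-4.5],[0,0,0],0.6],[[0,0,-3],[0,0,0],0.6],[[0,0,0],[0,0,0],0.6],[[0,0,0],[0,0,0],0.6],[[0,0,0],[0,0,0],0.6]]'; python3 -m creep '[[[0,0,0],[0,0,0],0.6],[[0,0,0],[0,0,0],0.6],[[0,0,0],[0,0,0],0.6]]'
```

```text
time_s: 23.58
ee_pos: [0.6107, 0.111, 0.0712]
orientation: [0.0, 3.138, 0.001]
ft_force: [-0.9, 0.4, -0.0]
opening: 0.597
grip_force: 0.0
time_s: 23.95
ee_pos: [0.6091, 0.111, 0.0689]
orientation: [0.0, 3.141, 0.0]
ft_force: [0.8, -0.4, -1.1]
opening: 0.6
grip_force: 0.0
```

```bash
python3 -m creep '[[[0,0.06,-2.5],[0,0,0],0.6],[[0,0,-2],[0,0,0],0.6],[[0,0,-0.8],[0,0,0],0.6],[[0,0,0],[0,0,0],0.6],[[0,0,0],[0,0,0],0.6],[[0,0,0],[0,0,0],0.6],[[0,0,0],[0,0,0],0.6],[[0,0,0],[0,0,0],0.6]]'
```

```text
time_s: 24.95
ee_pos: [0.6092, 0.1116, 0.016]
orientation: [0.0, 3.141, 0.0]
ft_force: [0.3, 0.2, 0.3]
opening: 0.598
grip_force: 0.0
```

```bash
python3 -m creep '[[[0,0,0],[0,0,0],0.3],[[0,0,0],[0,0,0],0.3],[[0,0,0],[0,0,0],0.3],[[0,0,0],[0,0,0],0.3],[[0,0,2],[0,0,0],0.3],[[0,0,5],[0,0,0],0.3],[[0,0,5],[0,0,0],0.3],[[0,0,5],[0,0,0],0.3]]' 10; python3 -m creep '[[[0,0,4],[0,0,0],0.3],[[-1.86,-4.42,0],[0,0,0],0.3],[[-1.86,-4.42,0],[0,0,0],0.3],[[-1.86,-4.42,0],[0,0,0],0.3],[[-1.86,-4.42,0],[0,0,0],0.3],[[-1.86,-4.42,0],[0,0,0],0.3],[[-1.86,-4.42,0],[0,0,0],0.3],[[-1.86,-4.42,0],[0,0,0],0.3]]'; python3 -m creep '[[[-1.86,-4.42,0],[0,0,0],0.3],[[-1.86,-4.42,0],[0,0,0],0.3],[[-1.9,-4.45,0],[0,0,0],0.3],[[0,0,0],[0,0,0],0.3],[[0,0,0],[0,0,0],0.3],[[0,0,0],[0,0,0],0.3],[[0,0,0],[0,0,0],0.3],[[0,0,0],[0,0,0],0.3]]'; python3 -m creep '[[[0,0,0],[0,0,0],0.3],[[0,0,0],[0,0,0],0.3],[[0,0,0],[0,0,0],0.3],[[0,0,0],[0,0,0],0.3]]'
```

```text
time_s: 25.95
ee_pos: [0.6091, 0.1116, 0.1891]
orientation: [0.0, 3.14, 0.0]
ft_force: [1.7, 0.1, 0.4]
opening: 0.375
grip_force: 10.0
time_s: 26.95
ee_pos: [0.4782, -0.1992, 0.2275]
orientation: [0.0, 3.14, -0.002]
ft_force: [0.5, -0.0, -0.1]
opening: 0.375
grip_force: 10.0
time_s: 27.95
ee_pos: [0.4229, -0.3301, 0.2257]
orientation: [0.001, -3.142, -0.0]
ft_force: [0.3, 0.3, -0.4]
opening: 0.371
grip_force: 10.0
time_s: 28.45
ee_pos: [0.4226, -0.3308, 0.2257]
orientation: [-0.0, -3.142, -0.0]
ft_force: [-0.9, 0.0, -1.5]
opening: 0.377
grip_force: 10.0
```

```bash
python3 -m creep '[[[0,0,-1.5],[0,0,0],0.3],[[0,0,-1],[0,0,0],0.3],[[0,0,-0.8],[0,0,0],0.3],[[0,0,-0.6],[0,0,0],0.3],[[0,0,-0.5],[0,0,0],0.3],[[0,0,-0.4],[0,0,0],0.3],[[0,0,-0.3],[0,0,0],0.3],[[0,0,0],[0,0,0],0.3]]'; python3 -m creep '[[[0,0,-0.2],[0,0,0],0.3],[[0,0,0],[0,0,0],0.3],[[0,0,0],[0,0,0],0.3],[[0,0,0],[0,0,0],0.3],[[0,0,0],[0,0,0],0.3]]';python3 -m creep '[[[0,0,-0.2],[0,0,0],0.3],[[0,0,-0.15],[0,0,0],0.3],[[0,0,0],[0,0,0],0.3],[[0,0,0],[0,0,0],0.3],[[0,0,0],[0,0,0],0.3],[[0,0,0],[0,0,0],0.3]]'
```

```text
time_s: 29.45
ee_pos: [0.4226, -0.3307, 0.1746]
orientation: [-0.0, -3.141, -0.0]
ft_force: [0.2, 0.4, -0.8]
opening: 0.376
grip_force: 10.0
time_s: 30.08
ee_pos: [0.4226, -0.3308, 0.1728]
orientation: [0.0, 3.142, -0.0]
ft_force: [0.8, 0.5, 0.2]
opening: 0.377
grip_force: 10.0
time_s: 30.82
ee_pos: [0.4228, -0.3308, 0.1696]
orientation: [0.0, 3.141, -0.001]
ft_force: [-0.7, 2.1, 4.6]
opening: 0.376
grip_force: 10.0
```

```bash
python3 -m creep '[[[0,0,-0.1],[0,0,0],0.3],[[0,0,0],[0,0,0],0.3],[[0,0,0],[0,0,0],0.3],[[0,0,0],[0,0,0],0.6],[[0,0,0],[0,0,0],0.6],[[0,0,0],[0,0,0],0.6],[[0,0,0],[0,0,0],0.6],[[0,0,3],[0,0,0],0.6]]'; python3 -m creep '[[[0,0,4],[0,0,0],0.6],[[0.5,1.2,2],[0,0,0],0.6],[[2.5,4.2,0],[0,0,0],0.75],[[2.5,4.2,0],[0,0,0],0.75],[[2.5,4.2,0],[0,0,0],0.75],[[2.5,4.2,0],[0,0,0],0.75],[[2.5,4.2,0],[0,0,0],0.75],[[2.5,4.2,0],[0,0,0],0.75]]'
python3 - <<'E'
from bench import imaging
from meas import *
import cv2
np.set_printoptions(precision=4,suppress=True)
for c in('top','scene'):
    p,d=imaging.capture(c); 
    if c=='scene': cv2.imwrite(f'pics/{c}4.png',p[:,:,::-1])
    P=cloud(c,d)
    print(c,*rim(P,(.4223,-.3316),.026,.13,.0157))
    Q=P[P[:,2]<.1]; print(c,*rim(Q,(.6258,.009),.034,.02,.025))
E
```

```text
time_s: 31.82
ee_pos: [0.4211, -0.3294, 0.1956]
orientation: [-0.0, -3.137, -0.006]
ft_force: [0.5, 0.1, 0.3]
opening: 0.601
grip_force: 0.0
time_s: 32.83
ee_pos: [0.578, -0.0643, 0.2575]
orientation: [0.0, -3.141, -0.0]
ft_force: [1.0, -0.5, 0.6]
opening: 0.75
grip_force: 0.0
top [ 0.4232 -0.3306  0.0158] 0.19037169939961646 137 [ 0.4227 -0.3308] [0.0336 0.0342]Traceback (most recent call last):
  File "<stdin>", line 10, in <module>
  File "meas.py", line 11, in rim
    zt=np.percentile(Q[:,2],95); T=Q[Q[:,2]>zt-band]
    return _quantile_unchecked(
        a, q, axis, out, overwrite_input, method, keepdims, weights)
    return _ureduce(a,
                    func=_quantile_ureduce_func,
    ...<5 lines>...
                    overwrite_input=overwrite_input,
                    method=method)
    r = func(a, **kwargs)
    result = _quantile(arr,
                       quantiles=q,
    ...<2 lines>...
                       out=out,
                       weights=wgt)
    slices_having_nans = np.isnan(arr[-1, ...])
                                  ~~~^^^^^^^^^
IndexError: index -1 is out of bounds for axis 0 with size 0
```

Run:
```python
from bench import imaging, manip
from meas import *
import cv2
np.set_printoptions(precision=4,suppress=True)
p,d=imaging.capture('scene'); cv2.imwrite('pics/scene4.png',p[:,:,::-1]); P=cloud('scene',d)
print(manip.get_obs()['ee_pos'])
print(*rim(P,(.4223,-.3316),.026,.13,.0157))
print(*rim(P[P[:,2]<.1],(.6258,.009),.034,.02,.025))
```

```text
[ 0.5787 -0.0616  0.2571]
[ 0.4231 -0.3291  0.0159] 0.1889176038964109 82 [ 0.4227 -0.3291] [0.036 0.035]
[0.6256 0.0097 0.025 ] 0.05135646877380319 113 [0.6252 0.0097] [0.0529 0.0517]
```

View pics/scene4.png

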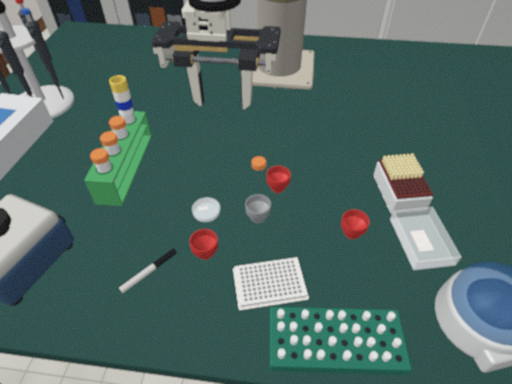

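Yellow is seated on top of the stack at (120,85). The funnel stands upright and unmoved at (258,209).

```bash
python3 -m creep '[[[2.4,3.6,0],[0,0,0],0.75],[[2.3,3.6,0],[0,0,0],0.75],[[0,0,-5],[0,0,0],0.75],[[0,0,-5],[0,0,0],0.75],[[0,0,-4],[0,0,0],0.75],[[0,0,-2],[0,0,0],0.75],[[0,0,0],[0,0,0],0.75],[[0,0,0],[0,0,0],0.75]]'; python3 -m creep '[[[0,0,0],[0,0,0],0.75],[[0,0,0],[0,0,0],0.75],[[0,0,0],[0,0,0],0.75],[[0,0,0],[0,0,0],0.75],[[0,0,0],[0,0,0],0.75]]'
```

```text
time_s: 33.92
ee_pos: [0.626, 0.0052, 0.1005]
orientation: [0.0, 3.139, -0.0]
ft_force: [0.1, -0.7, 0.4]
opening: 0.747
grip_force: 0.0
time_s: 34.55
ee_pos: [0.6246, 0.0053, 0.0982]
orientation: [-0.0, -3.142, 0.0]
ft_force: [-0.1, 0.4, -0.1]
opening: 0.748
grip_force: 0.0
```

```bash
python3 -m creep '[[[0.12,0.37,-2.5],[0,0,0],0.75],[[0,0,-2.5],[0,0,0],0.75],[[0,0,-1.5],[0,0,0],0.75],[[0,0,-0.5],[0,0,0],0.75],[[0,0,0],[0,0,0],0.75],[[0,0,0],[0,0,0],0.75],[[0,0,0],[0,0,0],0.75],[[0,0,0],[0,0,0],0.75]]'; python3 -m creep '[[[0,0,0],[0,0,0],0.5],[[0,0,0],[0,0,0],0.5],[[0,0,0],[0,0,0],0.5],[[0,0,0],[0,0,0],0.5],[[0,0,0],[0,0,0],0.5]]' 10
```

```text
time_s: 35.55
ee_pos: [0.6262, 0.009, 0.0288]
orientation: [0.0, 3.141, -0.0]
ft_force: [0.4, 0.3, -0.3]
opening: 0.752
grip_force: 0.0
time_s: 36.17
ee_pos: [0.6258, 0.009, 0.0282]
orientation: [-0.0, -3.142, -0.0]
ft_force: [0.1, -0.5, 0.1]
opening: 0.556
grip_force: 10.0
```

```bash
python3 -m creep '[[[0,0,2],[0,0,0],0.5],[[0,0,4],[0,0,0],0.5],[[0,0,4.5],[0,0,0],0.5],[[0,0,4.5],[0,0,0],0.5],[[0,0,4.5],[0,0,0],0.5],[[0,0,4],[0,0,0],0.5],[[-1.28,-1.92,0],[0,0,0],0.5],[[-2,-3.2,0],[0,0,0],0.5]]'; python3 -m creep '[[[-2,-3.2,0],[0,0,0],0.5],[[-2,-3.2,0],[0,0,0],0.5],[[-2,-3.2,0],[0,0,0],0.5],[[-2,-3.2,0],[0,0,0],0.5],[[-2,-3.2,0],[0,0,0],0.5],[[-2,-3.2,0],[0,0,0],0.5],[[-2,-3.2,0],[0,0,0],0.5],[[-2,-3.2,0],[0,0,0],0.5]]'; python3 -m creep '[[[-1,-3.2,0],[0,0,0],0.5],[[0,0,0],[0,0,0],0.5],[[0,0,0],[0,0,0],0.5],[[0,0,0],[0,0,0],0.5],[[0,0,0],[0,0,0],0.5],[[0,0,0],[0,0,0],0.5],[[0,0,0],[0,0,0],0.5],[[0,0,0],[0,0,0],0.5]]'
python3 - <<'E'
from bench import imaging
import cv2
p,d=imaging.capture('scene'); cv2.imwrite('pics/scene5.png',cv2.resize(p[0:200,20:220,::-1],(500,500)))
E
```

```text
time_s: 37.17
ee_pos: [0.5933, -0.0421, 0.2658]
orientation: [-0.003, 3.138, -0.001]
ft_force: [-0.8, -0.6, -0.5]
opening: 0.556
grip_force: 10.0
time_s: 38.17
ee_pos: [0.4323, -0.2992, 0.265]
orientation: [0.0, 3.14, -0.002]
ft_force: [-0.1, -0.8, -1.0]
opening: 0.558
grip_force: 10.0
time_s: 39.17
ee_pos: [0.4231, -0.3301, 0.2632]
orientation: [-0.0, -3.142, -0.0]
ft_force: [0.4, 0.2, -0.4]
opening: 0.553
grip_force: 10.0
```

View pics/scene5.png

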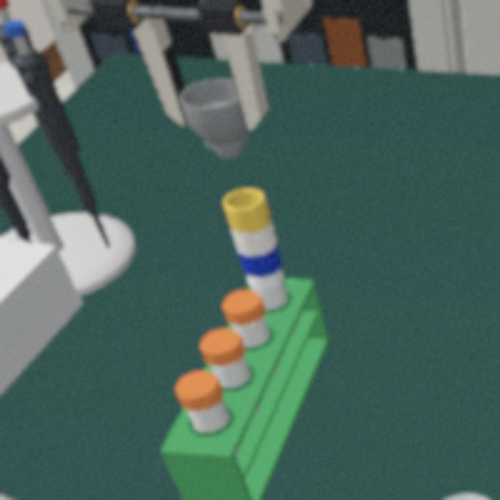

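In crop pixels, the funnel hangs upright at (222,115), over the yellow mouth at (245,200). Lowering it now.

```bash
python3 -m creep '[[[0,0,-1.5],[0,0,0],0.5],[[0,0,-1],[0,0,0],0.5],[[0,0,-0.8],[0,0,0],0.5],[[0,0,-0.6],[0,0,0],0.5],[[0,0,-0.5],[0,0,0],0.5],[[0,0,-0.4],[0,0,0],0.5],[[0,0,-0.3],[0,0,0],0.5],[[0,0,0],[0,0,0],0.5]]'; python3 -m creep '[[[0,0,-0.2],[0,0,0],0.5],[[0,0,-0.1],[0,0,0],0.5],[[0,0,0],[0,0,0],0.5],[[0,0,0],[0,0,0],0.5],[[0,0,0],[0,0,0],0.5],[[0,0,0],[0,0,0],0.5]]';python3 -m creep '[[[0,0,-0.2],[0,0,0],0.5],[[0,0,-0.2],[0,0,0],0.5],[[0,0,0],[0,0,0],0.5],[[0,0,0],[0,0,0],0.5],[[0,0,0],[0,0,0],0.5],[[0,0,0],[0,0,0],0.5]]'
```

```text
time_s: 40.22
ee_pos: [0.4229, -0.3301, 0.212]
orientation: [-0.0, -3.141, -0.0]
ft_force: [-0.3, 0.7, -0.4]
opening: 0.554
grip_force: 10.0
time_s: 40.98
ee_pos: [0.423, -0.3302, 0.2092]
orientation: [0.0, 3.142, -0.0]
ft_force: [-0.6, 0.4, -0.2]
opening: 0.559
grip_force: 10.0
time_s: 41.72
ee_pos: [0.4234, -0.3304, 0.2061]
orientation: [0.0, 3.141, -0.001]
ft_force: [-1.3, 1.0, 4.4]
opening: 0.558
grip_force: 10.0
```

```bash
python3 -m creep '[[[0,0,-0.1],[0,0,0],0.5],[[0,0,0],[0,0,0],0.5],[[0,0,0],[0,0,0],0.5],[[0,0,0],[0,0,0],0.75],[[0,0,0],[0,0,0],0.75],[[0,0,0],[0,0,0],0.75],[[0,0,0],[0,0,0],0.75],[[0,0,3],[0,0,0],0.75]]'; python3 -m creep '[[[0,0,4],[0,0,0],0.75],[[0.5,1.2,2],[0,0,0],0.75],[[1,4.2,0],[0,0,0],0.75],[[1,4.2,0],[0,0,0],0.75],[[1,4.2,0],[0,0,0],0.75],[[1,4.2,0],[0,0,0],0.75],[[1,4.2,0],[0,0,0],0.75],[[0,0,0],[0,0,0],0.75]]'
python3 - <<'E'
from bench import imaging
from meas import *
import cv2
np.set_printoptions(precision=4,suppress=True)
for c in('top','scene'):
    p,d=imaging.capture(c); P=cloud(c,d)
    if c=='scene': cv2.imwrite('pics/scene6.png',cv2.resize(p[0:300,20:320,::-1],(600,600)))
    print(c,*rim(P,(.423,-.33),.034,.16,.025))
    for n,(x,y,r,R) in dict(cap=(.46,-.009,.025,.017),dish=(.62,-.106,.04,.03)).items():
        try: print(n,rim(P[P[:,2]<.1],(x,y),r,.005,R)[3])
        except Exception: print(n,'hidden')
E
```

```text
time_s: 42.72
ee_pos: [0.4217, -0.329, 0.2315]
orientation: [-0.0, -3.137, -0.006]
ft_force: [0.5, -0.5, 0.2]
opening: 0.75
grip_force: 0.0
time_s: 43.72
ee_pos: [0.4783, -0.105, 0.2937]
orientation: [0.007, -3.141, -0.002]
ft_force: [-0.3, -0.3, -1.1]
opening: 0.752
grip_force: 0.0Traceback (most recent call last):
  File "<stdin>", line 8, in <module>
  File "meas.py", line 11, in rim
    zt=np.percentile(Q[:,2],95); T=Q[Q[:,2]>zt-band]
    return _quantile_unchecked(
        a, q, axis, out, overwrite_input, method, keepdims, weights)
    return _ureduce(a,
                    func=_quantile_ureduce_func,
    ...<5 lines>...
                    overwrite_input=overwrite_input,
                    method=method)
    r = func(a, **kwargs)
    result = _quantile(arr,
                       quantiles=q,
    ...<2 lines>...
                       out=out,
                       weights=wgt)
    slices_having_nans = np.isnan(arr[-1, ...])
                                  ~~~^^^^^^^^^
IndexError: index -1 is out of bounds for axis 0 with size 0
```

The arm blocks the top view here, so I'm moving it further off.

```bash
python3 -m creep '[[[0,5,0],[0,0,0],0.75],[[0,5,0],[0,0,0],0.75],[[0,5,0],[0,0,0],0.75],[[0,5,0],[0,0,0],0.75],[[0,5,0],[0,0,0],0.75],[[0,0,0],[0,0,0],0.75],[[0,0,0],[0,0,0],0.75],[[0,0,0],[0,0,0],0.75]]'
python3 - <<'E'
from bench import imaging
from meas import *
import cv2
np.set_printoptions(precision=4,suppress=True)
for c in('top','scene'):
    p,d=imaging.capture(c); P=cloud(c,d)
    if c=='scene': cv2.imwrite('pics/scene6.png',cv2.resize(p[0:300,20:320,::-1],(600,600)))
    for n,(x,y,r,z,R,m) in dict(funnel=(.423,-.33,.034,.16,.025,.3),cap=(.46,-.009,.025,.005,.017,.1),dish=(.62,-.106,.04,.005,.03,.1)).items():
        try: print(c,n,*rim(P[P[:,2]<m],(x,y),r,z,R))
        except Exception: print(n,'hidden')
E
```

```text
time_s: 44.78
ee_pos: [0.4782, 0.1402, 0.2941]
orientation: [-0.004, -3.141, 0.001]
ft_force: [1.2, -0.5, 0.2]
opening: 0.752
grip_force: 0.0
top funnel [ 0.4236 -0.3303  0.0251] 0.2297691899282751 176 [ 0.424  -0.3309] [0.0507 0.0523]
top cap [ 0.4594 -0.0106  0.0118] 0.016967725665458875 166 [ 0.4594 -0.0099] [0.0333 0.0337]
top dish [ 0.6188 -0.1051  0.0211] 0.016902904781622735 483 [ 0.6197 -0.1052] [0.0571 0.0584]
scene funnel [ 0.4227 -0.3292  0.025 ] 0.22859862473515538 128 [ 0.4228 -0.329 ] [0.0549 0.0527]
scene cap [ 0.4602 -0.0085  0.0124] 0.015476958215476377 112 [ 0.4595 -0.0082] [0.0346 0.0319]
scene dish [ 0.6199 -0.1038  0.0216] 0.015415769900245846 472 [ 0.6191 -0.104 ] [0.0596 0.0598]
```

View pics/scene6.png

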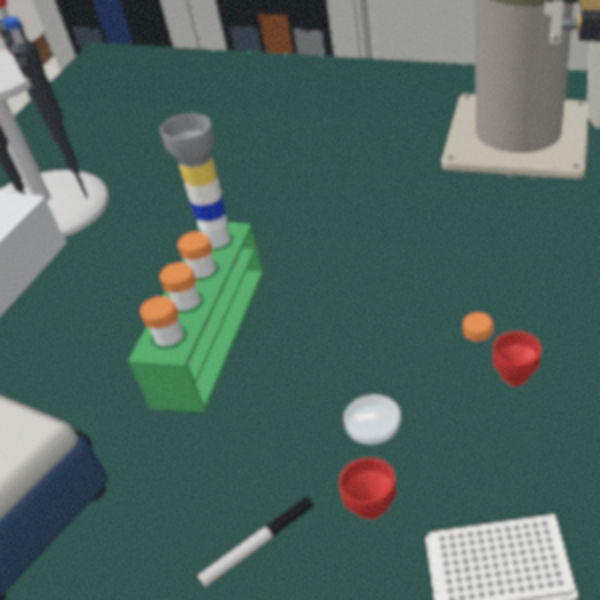

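The stack is complete and straight: funnel rim at (188,130) in the crop, 0.229 m high. The cap and the dish have not moved.

```bash
python3 -c "
from bench import workorder;print(workorder.finish_job())"
```

```text
the job is handed in; nothing more can be done
None
```

The cascade is built on the open tube in order (blue, white, yellow, funnel), each piece seated and released; the cap and dish did not move, and the job was handed in at about 45 s, though the hand-in returned no verdict.

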